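Set the contact grill's height stop to the third click and lower the lid

ROBOT

A 6-joint arm with a two-finger parallel gripper is mounted at the origin on a cart in front of the work surface, level with it; the furniture and walls round the work are solid. World frame = base frame: x ahead of the robot, y to its left, z up, the work surface at z = 0. Lengths are in m, angles in rad, forces in N, time in s.
With the tool pointing down it reaches from about 0.375 to 0.975 m from the base axis. Payload 3.8 kg.
Tool frame: the origin (TCP) lies at the very end of the fingers, on their centre line; the grasp point (between the pads) lies 19 mm behind it; z points along the fingers, y is the direction in which the jaws open and shut (so a half turn about z gives the same grasp; the last joint's range is limited). The gripper opens to 85 mm and grips with 20 to 120 N. Pads are 22 mm wide; open, the fingers measure 114 mm over their backs; the gripper's body (76 mm by 85 mm) begins 54 mm behind the grasp point. The pads swing forward as they close: fully open they stand 13 mm farther back than shut.
Start: joints at [-1.3, 0.264, 1.604, -0, 1.274, -0.037], TCP at [0.204, -0.643, 0.231] pointing down, gripper open.
Joint ranges: [-2.63, 2.63], [-0.94, 2.18], [0.31, 2.57], [-1.31, 4.45], [0, 2.66], [-2.55, 2.55]. Speed limits (rad/s): [2.57, 2.57, 3.14, 3.14, 3.14, 3.14].

INTERFACE

Orientations are given as a rotation vector (axis times angle).
In Python, from workcell import status, read_camera, camera_info, order gives the robot as it stands.
- The arm moves only by the tool move_arm, never from a script. Its argument "deltas" is a list of rows, each a list of 3 entries, a list of its own where there are three numbers: the turn, a rotation vector about the world's x, y, z as a fraction of full scale, then the shift along the world's x, y, z as a fraction of full scale, then the closure, from -1 (fully open) to 1 (shut), so that 0 is half open. A call has 1 to 20 rows; each row is the pose to reach, as a shift and turn from the pose commanded when the call began; what a row does not reach only later rows make up. Full scale, the value 1, is 0.1 m for a shift and pi/2 rad for a turn. A row lasts 1/8 s, in which the tool goes at most 62.5 mm and 10.7 degrees, less where a joint would pass 70% of its speed; a pose out of reach is approached as far as the arm can. A call with a number of a shift or a turn outside -1 to 1 is refused whole. A call with a gripper value outside its range is refused whole. The fingers move at their own pace and stop on an object; "grip_force" is the grip in N (left out, the last holds). Time passes only in rows, so rows that repeat a pose let the fingers close. It gives the time, the measured TCP pose, the force and the opening at its end, in the units of the state.
- status.read_state(): the state, without advancing time (a new reading comes with each control period).
- read_camera(name): name is "side" or "top" or "wrist"; returns (picture, depth): 420x560x3 uint8, red, green, blue; 420x560 float32, m along the optical axis (not along the pixel's ray), 0 where there is no reading.
- camera_info(name): a dict with "K" (3x3 intrinsics, pixels), "D" ([k1, k2, p1, p2, k3] as OpenCV has them; the pictures are not rectified), "R" (3x3) and "t" (3): a world point X has camera coordinates R X + t. Camera axes: x right, y down, z forward; pixel columns grow to the right and rows downward; lengths in m; the calibration is good to about 2 mm. A picture is of the moment at which its call begins: read the wrist's pose just before it. camera_info takes no time and is no camera call; for the wrist camera it gives the pose at the moment of the call.
- order.finish_job(): hands the job in, once; it reports no verdict.
The state is a dict: "time": time; "q": joint angles; "joint_vel": joint speeds; "joint_torque": joint torques, N m; "tool_pos": TCP position; "tcp_rot": TCP orientation; "wrist_force": force on the tool from outside, world axes, zero at the start; "torque": the same for the moment, N m; "width": opening from 0.0 (shut) to 1.0 (fully open).
Only numpy, scipy, OpenCV 4.12 (cv2) and the standard library are available. Lean on these libraries where they do the work, as an engineer would, in place of code of your own. Each camera call takes 0.05 s, during which the arm holds its last target. There are 200 camera calls.

TASK

Get the contact grill ready for the filled roll lying in it: with the fingertips push the red thumb tab of its height stop from the front end towards the hinge, counting the clicks, and stop at the third click without running past it. Then press the open lid down from above until it rests on the stop over the roll, and take the hand away. Only push and press: do not pinch the tab or lift anything, and leave the roll and the things around the grill where they are.

Things in the scene. Friction and masses are not known exactly. Their poses are not given: they have to be found in the camera images.
- contact_grill: Cold countertop contact grill, steel and black, fixed to the table. Origin: centre of its footprint at table height; x from its front to the hinge at its back (roughly away from the robot), y to its left, z up. Body 200 x 190 mm (x, y), steel case up to z = 60 mm, ribbed lower plate at z = 70 mm. Hinge tower at the back up to z = 134 mm.
- height_stop: Height stop, pushed by its red upright thumb tab, which stands left of the rail: 12 mm thick (x), 28 mm wide (y), 44 mm tall. Origin: centre of the tab's lower end, at y = 150, z = 62 mm in the grill's frame, x = -72 mm with the stop at its front end. Free space before and below the tab; the lid's left edge is at y = 88 mm.
- tab_front (a point): Centre of the red tab's front face (facing the robot, to push on), 86 mm above the table and 20 mm below the tab's top. Its black rail (y = 94 to 126 mm in the grill's frame, top at z = 62 mm) has six white ticks, one per position, and carries the bare metal slide whose six steps rise to the front, up to z = 93 mm.
- height_slide (a joint): Travel of the height stop, m: 0 at the front end, where it starts (up to 3 mm off), growing towards the hinge. A sprung ball holds it at 0 and in five clicks: 0.012, 0.024, 0.036 (third), 0.048, 0.060 (end). Leaving a click takes 4 to 8 N; about 6 mm on, the push drops to nothing and the stop snaps ahead by itself into the next click, so the tab jumps some 6 mm away from the finger.
- grill_lid (a joint): Angle of the lid, rad, growing as it opens; starts at 0.82 to 0.95. Lowered, a pin on its left side rests on a step of the height stop, at 0.06 per click: 0.18 on the third, where the lid is level, 6 mm above the roll. The stiff hinge holds the lid open; pressed below about 0.65 it sinks on slowly by its own weight until the pin stands on the step.
- lid_hinge (a point): Middle of the lid's hinge axis, which runs along the grill's y: at x = 80, y = 0, z = 122 mm in the grill's frame.
- lid_top (a point): Middle of the lid's flat steel top: 105 mm ahead of the hinge axis along the lid, 39 mm above it square to the lid. Lid 148 mm long, 176 wide, 43 thick, 0.9 kg; bar handle 28 mm ahead of its front edge. 3 to 8 N straight down on the top, 60 to 130 mm ahead of the hinge, closes it. On the third step the top is level, 161 mm above the table.
- filled_roll: Filled round roll, 83 x 81 x 40 mm, lying loose on the lower plate. Origin: centre of its underside.
- salt_shaker: Salt shaker of glass and steel, 44 mm across, 90 mm tall, standing loose to the right of the grill's front. Origin: centre of its foot.
- honey_jar: Glass jar with a red lid, 58 x 62 x 86 mm, standing loose to the left of the grill's back. Origin: centre of its foot.
- price_holder: Small wooden block with an upright black card, 22 x 62 x 58 mm, standing loose between the plates before the grill. Origin: centre of its foot.
- chalk_pen: White and blue pen, 17 x 135 x 16 mm, lying loose between the two front plates. Origin: centre of its underside.

How it is judged:
On the way:
1. the height stop sits in its third click while the lid is still up (value of joint height_slide between 0.032 and 0.04 m and value of joint grill_lid above 0.65 rad), for 0.3 s.
At the end, for the whole second after the job is handed in: The height stop sits in its third click (0.036 m, within 4 mm), the lid has come down and rests still on it (0.150 to 0.205 rad), the roll still lies on the lower plate within 15 mm of where it was, and the salt shaker, the jar, the price holder and the pen are within 20 mm of where they stood (value of joint height_slide between 0.032 and 0.04 m and value of joint grill_lid between 0.15 and 0.205 rad and velocity of joint grill_lid between -0.03 and 0.03 rad/s and z of filled_roll in the frame of contact_grill below 0.076 m and distance of filled_roll from where it was at the start of the episode below 0.015 m and distance of each of salt_shaker, honey_jar, price_holder, chalk_pen from where it was at the start of the episode below 0.02 m); the robot touches nothing.
It fails at once if the height stop runs past the third click, over the hump towards the fourth (value of joint height_slide above 0.043 m).
It fails at once if the tab is pinched or forced (more than 30 N from the fingers) (contact force between the fingers and height_stop above 30 N).
It fails at once if the lid is lifted further open (value of joint grill_lid above 1.03 rad).
It fails at once if the roll is squeezed (over 12 N), lifted or shoved (contact force between filled_roll and anything else above 12 N or z of filled_roll in the frame of contact_grill above 0.085 m or distance of filled_roll from where it was at the start of the episode above 0.015 m).
It fails at once if the salt shaker, the jar, the price holder or the pen is knocked, lifted or carried off (distance of any of salt_shaker, honey_jar, price_holder, chalk_pen from where it was at the start of the episode above 0.02 m).
It also fails if it takes over 58 s, if anything falls off the work surface, if the arm or the gripper's body presses on something with over 40 N, if the wrist force passes 120 N, or if a joint passes its speed limit or range.

## Working session

There is one attempt and no reset: what is moved stays moved. The work goes in short steps, Python scripts to look and compute and a tool call to move; the robot and the scene stay as the last step left them, time stands still between calls to the robot, and variables do not carry over. Pictures are saved under pics/ and viewed, about 8 in all and at most 12, crops included, and the job is handed in when it is done.

Besides the shell and the picture viewer there is one more tool, called after "Emit:" as a command line: name --argument value ..., lists and objects as JSON in quotes. move_arm: Moves the arm, as the interface text tells. Its arguments: {"type":"object","properties":{"deltas":{"type":"array","items":{"type":"array"}},"grip_force":{"type":"number"}},"required":["deltas"]}

```bash
mkdir -p pics; ls; cat > h.py <<'E'
from workcell import status, read_camera, camera_info, order
import numpy as np, cv2
def cloud(name):
    c=camera_info(name); p,d=read_camera(name)
    h,w=d.shape; u,v=np.meshgrid(np.arange(w),np.arange(h))
    uv=np.stack([u,v],-1).reshape(-1,1,2).astype(np.float64)
    n=cv2.undistortPoints(uv,np.array(c["K"]),np.array(c["D"])).reshape(h,w,2)
    P=np.dstack([n*d[...,None],d]); X=(P-np.array(c["t"]))@np.array(c["R"])
    X[d==0]=np.nan
    return p,X
E
python3 - <<'E'
from h import *
for n in("top","side"):
    p,X=cloud(n); cv2.imwrite(f"pics/{n}0.png",p[...,::-1]); np.savez(f"{n}0.npz",p=p,X=X)
    c=camera_info(n); R=np.array(c["R"]); print(n,-R.T@np.array(c["t"]),R[2])
    hsv=cv2.cvtColor(p,cv2.COLOR_RGB2HSV)
    m=((hsv[...,0]<8)|(hsv[...,0]>172))&(hsv[...,1]>150)&(hsv[...,2]>70)
    k,l,s,ce=cv2.connectedComponentsWithStats(m.astype(np.uint8))
    for i in range(1,k):
        if s[i,4]>30:
            q=X[l==i]; print(s[i],np.round(np.nanmedian(q,0),3),np.round(np.nanpercentile(q,3,axis=0),3),np.round(np.nanpercentile(q,97,axis=0),3))
print(status.read_state())
E
```

```text
pics
top [0.46908625 0.14359061 0.97272914] [ 0.07415453 -0.03131274 -0.99675504]
[213 128  24  24 380] [0.693 0.242 0.086] [0.673 0.218 0.082] [0.719 0.261 0.089]
[236 206  11   5  50] [0.545 0.2   0.105] [0.54  0.19  0.102] [0.549 0.211 0.108]
side [0.91684946 0.86070781 0.85203754] [-0.34920353 -0.64659433 -0.67821285]
[222 271  28  25 290] [0.701 0.246 0.085] [0.674 0.221 0.079] [0.723 0.268 0.087]
{'time': 0.1, 'q': array([-1.29988512e+00,  2.64708469e-01,  1.60526432e+00, -1.81583546e-05,
        1.27371563e+00, -3.68943419e-02]), 'joint_vel': array([-0.00085929, -0.00015864, -0.00278643, -0.0003337 ,  0.00130616,
       -0.00024275]), 'joint_torque': array([ 6.35240813e-04, -5.16706932e+01, -3.68590343e+01, -4.30509363e-05,
        6.36334356e-03, -5.57358806e-05]), 'tool_pos': array([ 0.20431771, -0.64262199,  0.23005136]), 'tcp_rot': array([-3.10240391e+00, -4.81282886e-01,  4.11122517e-04]), 'wrist_force': array([-0.11438559,  0.02734297,  0.25831791]), 'torque': array([ 0.01712815, -0.00748643,  0.05992065]), 'width': 0.998556394372709}
```

View pics/top0.png

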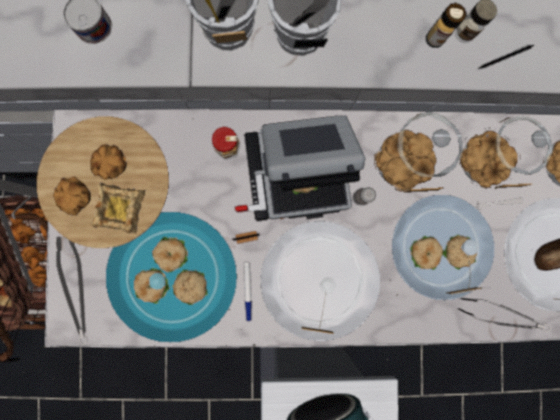

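View pics/side0.png

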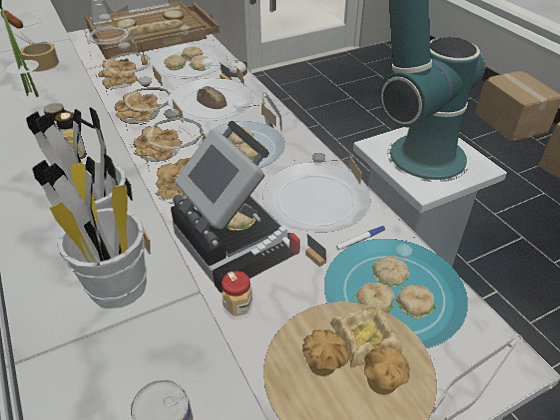

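The top view shows the tab at px (241,208), the price card in front of it at (245,237), the shaker at (365,196), the jar at (225,140) and the lid at (312,147). Next I'll work out the grill's yaw and lid angle from the lid plane and rail.

```bash
python3 - <<'E'
from h import *
for n,box in(("top",(275,345,128,165)),("side",(195,250,150,205))):
    D=np.load(n+"0.npz");p,X=D["p"],D["X"]
    a,b,c,d=box; Q=X[c:d,a:b].reshape(-1,3);Q=Q[~np.isnan(Q[:,0])]
    for _ in range(4):
        m=Q.mean(0);N=np.linalg.svd(Q-m,full_matrices=False)[2][2];N*=np.sign(N[2]);r=(Q-m)@N;Q=Q[abs(r)<max(0.004,1.*r.std())]
    print(n,"lid plane",m,N,"yaw",np.degrees(np.arctan2(N[1],N[0])),"angle",np.arccos(N[2]),len(Q))
    g=cv2.cvtColor(p,cv2.COLOR_RGB2GRAY)
    x,y,z=X[...,0],X[...,1],X[...,2]
    for nm,M in (("rail",(z>.053)&(z<.070)&(x>.5)&(x<.78)&(y>.12)&(y<.2)&(g<70)),):
        k,l,s,_=cv2.connectedComponentsWithStats(M.astype(np.uint8)); i=1+np.argmax(s[1:,4])
        q=X[l==i]; print(nm,s[i],cv2.minAreaRect(q[:,:2].astype(np.float32)*1000),np.median(q[:,2]))
    # things
    if n=="top":
      for nm,bx in(("price",(225,265,225,245)),("shaker",(352,380,183,208)),("pen",(238,256,255,325))):
        a,b,c,d=bx;q=X[c:d,a:b].reshape(-1,3);q=q[q[:,2]>.012];print(nm,np.round(np.nanpercentile(q,[3,50,97],axis=0),3).tolist())
D=np.load("top0.npz");X=D["X"];p=D["p"];print(np.round(X[200:216:2,241],3).tolist())
a=cv2.resize(p[110:260,210:400],None,fx=4,fy=4,interpolation=cv2.INTER_CUBIC);cv2.imwrite("pics/c1.png",a[...,::-1])
E
```

```text
top lid plane [0.64887506 0.06938987 0.23217222] [0.64310694 0.08665663 0.76085747] yaw 7.674201635908232 angle 0.7061628535415776 2491
rail [245 132  18  53 559] ((660.5848999023438, 174.60435485839844), (117.46417999267578, 29.757667541503906), 7.840597629547119) 0.061453524355466464
price [[0.472, 0.169, 0.014], [0.485, 0.196, 0.019], [0.497, 0.225, 0.057]]
shaker [[0.559, -0.088, 0.022], [0.575, -0.066, 0.078], [0.593, -0.053, 0.09]]
pen [[0.301, 0.185, 0.012], [0.364, 0.191, 0.014], [0.42, 0.198, 0.018]]
side lid plane [0.65683436 0.09473525 0.22168763] [0.65065765 0.09954056 0.7528189 ] yaw 8.697930457493749 angle 0.7184621065860949 1950
rail [212 242  75  39 696] ((638.383544921875, 177.27389526367188), (170.68524169921875, 32.88417053222656), 4.49515962600708) 0.060005128783255555
[[0.573, 0.207, -0.003], [0.568, 0.207, -0.0], [0.563, 0.207, 0.0], [0.549, 0.2, 0.106], [0.545, 0.2, 0.106], [0.541, 0.2, 0.102], [0.544, 0.207, -0.001], [0.54, 0.207, -0.003]]
```

View pics/c1.png

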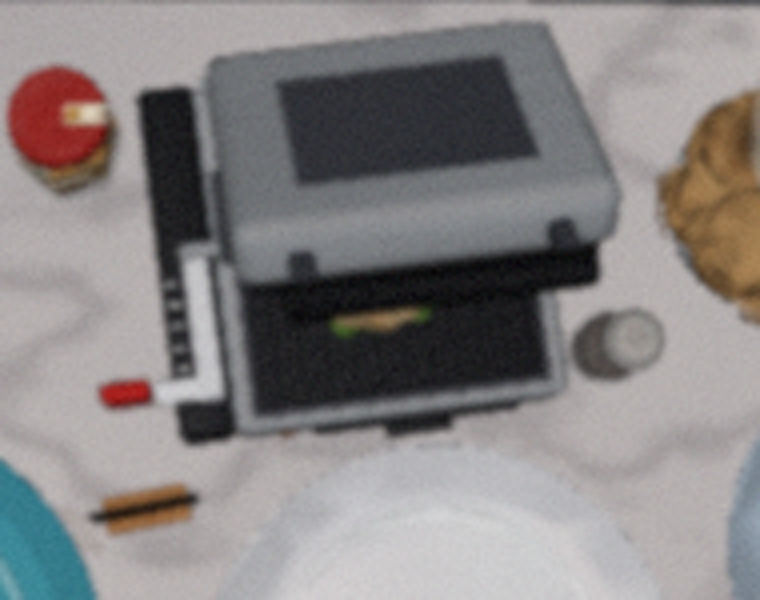

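The yaw is 7.8°, the lid is at about 0.89 rad and the grill origin is near (0.637, 0.061). The rail centre checks out at y≈109 mm, as it should. Now I'll move towards the tab with the fingers shut, keeping high.

Emit:
move_arm --deltas '[[[0, 0, -0.109], [0.2, 0.5, 0.35], 1], [[0, 0, -0.109], [0.4, 1, 0.7], 1], [[0, 0, -0.109], [0.4, 1, 0.7], 1]]' --grip_force 40

```text
time: 0.48
tool_pos: [0.2462, -0.5423, 0.3049]
tcp_rot: [3.129, 0.218, 0.003]
wrist_force: [0.1, -0.7, -0.8]
width: 0.378
```

Emit:
move_arm --deltas '[[[0, 0, 0], [0.2, 0.5, 0], 1], [[0, 0, 0], [0.4, 1, 0], 1]]'

```text
time: 0.72
tool_pos: [0.2843, -0.4426, 0.2998]
tcp_rot: [-3.133, -0.212, 0.001]
wrist_force: [-0.2, -1.1, 0.2]
width: -0.004
```

Emit:
move_arm --deltas '[[[0, 0, 0], [0.2, 0.5, 0], 1], [[0, 0, 0], [0.4, 1, 0], 1]]'

```text
time: 0.98
tool_pos: [0.3244, -0.3422, 0.2999]
tcp_rot: [-3.133, -0.213, 0.002]
wrist_force: [0.9, 1.2, -0.0]
width: -0.003
```

Emit:
move_arm --deltas '[[[0, 0, 0], [0.2, 0.5, 0], 1], [[0, 0, 0], [0.4, 1, 0], 1]]'

```text
time: 1.23
tool_pos: [0.3645, -0.2422, 0.3001]
tcp_rot: [-3.134, -0.213, 0.002]
wrist_force: [1.5, -0.4, 0.3]
width: -0.0
```

Emit:
move_arm --deltas '[[[0, 0, 0], [0.2, 0.5, 0], 1], [[0, 0, 0], [0.4, 1, 0], 1]]'

```text
time: 1.48
tool_pos: [0.4047, -0.1422, 0.3002]
tcp_rot: [3.134, 0.213, -0.002]
wrist_force: [0.7, 0.0, -0.8]
width: -0.003
```

Emit:
move_arm --deltas '[[[0, 0, 0], [0.2, 0.5, 0], 1], [[0, 0, 0], [0.4, 1, 0], 1]]'

```text
time: 1.72
tool_pos: [0.4449, -0.0422, 0.3002]
tcp_rot: [3.134, 0.214, -0.002]
wrist_force: [1.5, -0.7, 0.6]
width: -0.003
```

Emit:
move_arm --deltas '[[[0, 0, 0], [0.2, 0.5, 0], 1], [[0, 0, 0], [0.4, 1, 0], 1], [[0, 0, 0], [0.4, 1, 0], 1]]'

```text
time: 2.1
tool_pos: [0.4852, 0.0592, 0.2998]
tcp_rot: [-3.133, -0.222, 0.003]
wrist_force: [-1.2, -0.4, 0.0]
width: -0.001
```

Emit:
move_arm --deltas '[[[0, 0, 0], [0.1, 0.5, 0], 1], [[0, 0, 0], [0.2, 1, 0], 1]]'

```text
time: 2.35
tool_pos: [0.5049, 0.1561, 0.3003]
tcp_rot: [3.133, 0.211, -0.002]
wrist_force: [0.4, 0.2, -0.1]
width: -0.002
```

Emit:
move_arm --deltas '[[[0, 0, 0], [0.0, 0.39, 0], 1], [[0, 0, 0], [0.0, 0.39, -0.5], 1], [[0, 0, 0], [0.0, 0.39, -1], 1], [[0, 0, 0], [0.0, 0.39, -1], 1]]'

```text
time: 2.85
tool_pos: [0.5008, 0.1932, 0.1956]
tcp_rot: [3.131, 0.213, -0.018]
wrist_force: [-0.3, -0.2, 0.0]
width: 0.005
```

```bash
python3 - <<'E'
from h import *
p,X=cloud("wrist"); cv2.imwrite("pics/w1.png",p[...,::-1])
p2,X2=cloud("side"); cv2.imwrite("pics/s1.png",cv2.resize(p2[120:330,140:420],None,fx=2.5,fy=2.5)[...,::-1])
for q,X,n in((p,X,"wrist"),(p2,X2,"side")):
    hsv=cv2.cvtColor(q,cv2.COLOR_RGB2HSV)
    m=((hsv[...,0]<8)|(hsv[...,0]>172))&(hsv[...,1]>140)&(hsv[...,2]>60)&(X[...,1]<.225)&(X[...,0]<.62)
    k,l,s,ce=cv2.connectedComponentsWithStats(m.astype(np.uint8))
    for i in range(1,k):
        if s[i,4]>20: print(n,s[i],np.round(np.nanpercentile(X[l==i],[3,50,97],axis=0),3).tolist())
print(status.read_state()["tool_pos"])
E
```

```text
wrist [263 149  33  14 427] [[0.54, 0.189, 0.105], [0.545, 0.2, 0.107], [0.55, 0.212, 0.108]]
side [290 233   9   8  31] [[0.541, 0.191, 0.102], [0.545, 0.203, 0.104], [0.55, 0.213, 0.105]]
[0.50487216 0.19473876 0.20157217]
```

View pics/w1.png

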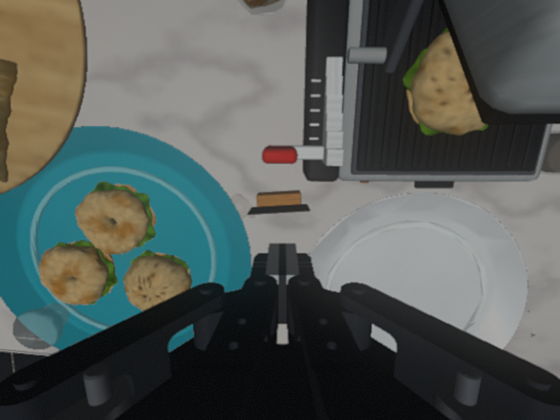

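View pics/s1.png

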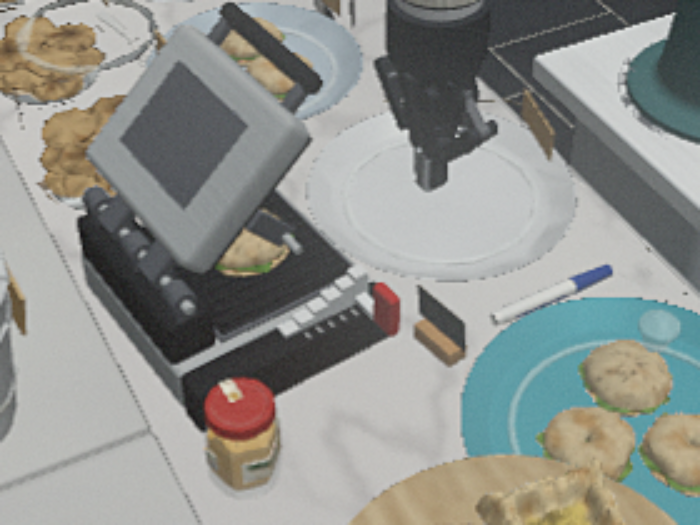

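Wrist view: tab at px (280,155), in line with the fingers at (283,260). Now down in front of it.

Emit:
move_arm --deltas '[[[0, 0, 0], [0.08, 0.01, -0.4], 1], [[0, 0, 0], [0.08, 0.01, -0.8], 1], [[0, 0, 0], [0.08, 0.01, -1], 1]]'

```text
time: 3.32
tool_pos: [0.514, 0.1965, 0.1023]
tcp_rot: [-3.134, -0.213, -0.004]
wrist_force: [0.4, -0.2, -0.8]
width: 0.003
```

Emit:
move_arm --deltas '[[[0, 0, 0], [0, 0, -0.12], 1], [[0, 0, 0], [0, 0, -0.24], 1], [[0, 0, 0], [0, 0, -0.24], 1], [[0, 0, 0], [0, 0, -0.24], 1]]'

```text
time: 3.82
tool_pos: [0.5133, 0.197, 0.0783]
tcp_rot: [-3.134, -0.214, -0.003]
wrist_force: [0.4, -0.4, -0.6]
width: -0.001
```

Emit:
move_arm --deltas '[[[0, 0, 0], [0.05, 0.007, 0], 1], [[0, 0, 0], [0.08, 0.011, 0], 1], [[0, 0, 0], [0.1, 0.014, 0], 1], [[0, 0, 0], [0.12, 0.016, 0], 1], [[0, 0, 0], [0.12, 0.016, 0], 1]]'

```text
time: 4.45
tool_pos: [0.5246, 0.1983, 0.0772]
tcp_rot: [3.134, 0.214, -0.0]
wrist_force: [-0.6, 0.4, -0.8]
width: -0.001
```

Now 1 mm per call, reading the force.

Emit:
move_arm --deltas '[[[0, 0, 0], [0.01, 0.0014, 0], 1], [[0, 0, 0], [0.02, 0.0027, 0], 1], [[0, 0, 0], [0.02, 0.0027, 0], 1]]'

```text
time: 4.82
tool_pos: [0.5265, 0.1986, 0.0773]
tcp_rot: [-3.134, -0.214, 0.0]
wrist_force: [-0.4, -0.3, 0.4]
width: 0.001
```

Emit:
move_arm --deltas '[[[0, 0, 0], [0.01, 0.0014, 0], 1], [[0, 0, 0], [0.01, 0.0014, 0], 1]]'

```text
time: 5.08
tool_pos: [0.5276, 0.1988, 0.0773]
tcp_rot: [-3.134, -0.214, -0.0]
wrist_force: [0.6, -0.5, -0.1]
width: -0.003
```

Emit:
move_arm --deltas '[[[0, 0, 0], [0.01, 0.0014, 0], 1], [[0, 0, 0], [0.01, 0.0014, 0], 1]]'

```text
time: 5.32
tool_pos: [0.5282, 0.1988, 0.0772]
tcp_rot: [3.134, 0.214, -0.001]
wrist_force: [-1.6, -0.1, 1.5]
width: -0.0
```

Emit:
move_arm --deltas '[[[0, 0, 0], [0.01, 0.0014, 0], 1], [[0, 0, 0], [0.01, 0.0014, 0], 1]]'

```text
time: 5.58
tool_pos: [0.5288, 0.1989, 0.0772]
tcp_rot: [3.134, 0.214, -0.002]
wrist_force: [-4.3, 0.1, 3.4]
width: 0.002
```

Emit:
move_arm --deltas '[[[0, 0, 0], [0.01, 0.0014, 0], 1], [[0, 0, 0], [0.01, 0.0014, 0], 1]]'

```text
time: 5.82
tool_pos: [0.5294, 0.199, 0.0772]
tcp_rot: [3.134, 0.214, -0.004]
wrist_force: [-5.7, -0.9, 4.3]
width: -0.001
```

Emit:
move_arm --deltas '[[[0, 0, 0], [0.01, 0.0014, 0], 1], [[0, 0, 0], [0.01, 0.0014, 0], 1]]'

```text
time: 6.08
tool_pos: [0.5302, 0.1991, 0.0772]
tcp_rot: [3.134, 0.214, -0.004]
wrist_force: [-6.9, -1.3, 5.7]
width: -0.002
```

Emit:
move_arm --deltas '[[[0, 0, 0], [0.01, 0.0014, 0], 1], [[0, 0, 0], [0.01, 0.0014, 0], 1]]'

```text
time: 6.32
tool_pos: [0.531, 0.1992, 0.0771]
tcp_rot: [3.134, 0.214, -0.005]
wrist_force: [-6.9, -1.1, 5.0]
width: -0.001
```

Emit:
move_arm --deltas '[[[0, 0, 0], [0.01, 0.0014, 0], 1], [[0, 0, 0], [0.01, 0.0014, 0], 1]]'

```text
time: 6.58
tool_pos: [0.5315, 0.1992, 0.0771]
tcp_rot: [3.134, 0.214, -0.007]
wrist_force: [-8.7, -0.9, 7.0]
width: 0.003
```

Emit:
move_arm --deltas '[[[0, 0, 0], [0.01, 0.0014, 0], 1], [[0, 0, 0], [0.01, 0.0014, 0], 1]]'

```text
time: 6.82
tool_pos: [0.5322, 0.1993, 0.0772]
tcp_rot: [3.134, 0.214, -0.008]
wrist_force: [-9.0, -2.4, 7.8]
width: -0.003
```

Emit:
move_arm --deltas '[[[0, 0, 0], [0.01, 0.0014, 0], 1], [[0, 0, 0], [0.01, 0.0014, 0], 1]]'

```text
time: 7.08
tool_pos: [0.5354, 0.1998, 0.0771]
tcp_rot: [3.134, 0.215, 0.0]
wrist_force: [-0.3, 0.0, 0.3]
width: -0.0
```

First click: the force built up to 9 N, then dropped at about x = 0.535. On to the second.

Emit:
move_arm --deltas '[[[0, 0, 0], [0.015, 0.002, 0], 1], [[0, 0, 0], [0.03, 0.0041, 0], 1], [[0, 0, 0], [0.03, 0.0041, 0], 1]]'

```text
time: 7.45
tool_pos: [0.5391, 0.2004, 0.0774]
tcp_rot: [-3.134, -0.214, -0.001]
wrist_force: [-0.4, 0.1, -0.2]
width: -0.0
```

Emit:
move_arm --deltas '[[[0, 0, 0], [0.01, 0.0014, 0], 1], [[0, 0, 0], [0.02, 0.0027, 0], 1], [[0, 0, 0], [0.02, 0.0027, 0], 1]]'

```text
time: 7.82
tool_pos: [0.5401, 0.2005, 0.0772]
tcp_rot: [3.134, 0.214, -0.001]
wrist_force: [-3.2, -0.9, 1.5]
width: 0.001
```

Emit:
move_arm --deltas '[[[0, 0, 0], [0.01, 0.0014, 0], 1], [[0, 0, 0], [0.02, 0.0027, 0], 1], [[0, 0, 0], [0.02, 0.0027, 0], 1]]'

```text
time: 8.2
tool_pos: [0.5412, 0.2006, 0.0772]
tcp_rot: [3.134, 0.214, -0.004]
wrist_force: [-5.7, -1.2, 3.9]
width: 0.004
```

Emit:
move_arm --deltas '[[[0, 0, 0], [0.01, 0.0014, 0], 1], [[0, 0, 0], [0.02, 0.0027, 0], 1], [[0, 0, 0], [0.02, 0.0027, 0], 1]]'

```text
time: 8.57
tool_pos: [0.5427, 0.2008, 0.0772]
tcp_rot: [3.134, 0.214, -0.006]
wrist_force: [-7.3, -1.5, 5.4]
width: 0.002
```

Emit:
move_arm --deltas '[[[0, 0, 0], [0.01, 0.0014, 0], 1], [[0, 0, 0], [0.01, 0.0014, 0], 1]]'

```text
time: 8.82
tool_pos: [0.5433, 0.2009, 0.0772]
tcp_rot: [3.134, 0.214, -0.007]
wrist_force: [-8.5, -1.3, 7.3]
width: -0.003
```

Emit:
move_arm --deltas '[[[0, 0, 0], [0.01, 0.0014, 0], 1], [[0, 0, 0], [0.01, 0.0014, 0], 1]]'

```text
time: 9.07
tool_pos: [0.5439, 0.2009, 0.0772]
tcp_rot: [3.133, 0.214, -0.009]
wrist_force: [-10.3, -1.4, 7.7]
width: -0.001
```

Emit:
move_arm --deltas '[[[0, 0, 0], [0.01, 0.0014, 0], 1], [[0, 0, 0], [0.01, 0.0014, 0], 1]]'

```text
time: 9.32
tool_pos: [0.5459, 0.2012, 0.0771]
tcp_rot: [3.134, 0.215, -0.005]
wrist_force: [-2.2, -1.1, 1.2]
width: -0.001
```

Second click, again after about 10 N. Now the third.

Emit:
move_arm --deltas '[[[0, 0, 0], [0.0, 0.0, 0], 1], [[0, 0, 0], [0, 0, 0], 1]]'

```text
time: 9.57
tool_pos: [0.5483, 0.2017, 0.0775]
tcp_rot: [-3.134, -0.214, -0.003]
wrist_force: [1.0, -0.2, 0.2]
width: 0.0
```

Emit:
move_arm --deltas '[[[0, 0, 0], [0.015, 0.002, 0], 1], [[0, 0, 0], [0.03, 0.0041, 0], 1], [[0, 0, 0], [0.03, 0.0041, 0], 1]]'

```text
time: 9.95
tool_pos: [0.5508, 0.202, 0.0773]
tcp_rot: [-3.134, -0.214, -0.001]
wrist_force: [-0.7, -0.7, 0.6]
width: 0.002
```

Emit:
move_arm --deltas '[[[0, 0, 0], [0.01, 0.0014, 0], 1], [[0, 0, 0], [0.02, 0.0027, 0], 1], [[0, 0, 0], [0.02, 0.0027, 0], 1]]'

```text
time: 10.32
tool_pos: [0.552, 0.2021, 0.0772]
tcp_rot: [3.134, 0.214, -0.002]
wrist_force: [-1.7, -0.4, 2.1]
width: 0.002
```

Emit:
move_arm --deltas '[[[0, 0, 0], [0.01, 0.0014, 0], 1], [[0, 0, 0], [0.02, 0.0027, 0], 1], [[0, 0, 0], [0.02, 0.0027, 0], 1]]'

```text
time: 10.7
tool_pos: [0.5532, 0.2022, 0.0772]
tcp_rot: [3.134, 0.214, -0.004]
wrist_force: [-5.8, -0.0, 3.1]
width: -0.0
```

Emit:
move_arm --deltas '[[[0, 0, 0], [0.01, 0.0014, 0], 1], [[0, 0, 0], [0.02, 0.0027, 0], 1], [[0, 0, 0], [0.02, 0.0027, 0], 1]]'

```text
time: 11.08
tool_pos: [0.5546, 0.2024, 0.0772]
tcp_rot: [3.134, 0.214, -0.006]
wrist_force: [-7.8, -0.8, 5.1]
width: -0.002
```

Emit:
move_arm --deltas '[[[0, 0, 0], [0.01, 0.0014, 0], 1], [[0, 0, 0], [0.01, 0.0014, 0], 1]]'

```text
time: 11.32
tool_pos: [0.5552, 0.2025, 0.0772]
tcp_rot: [3.134, 0.214, -0.008]
wrist_force: [-8.6, -1.9, 6.3]
width: 0.005
```

Emit:
move_arm --deltas '[[[0, 0, 0], [0.008, 0.001, 0], 1], [[0, 0, 0], [0.008, 0.001, 0], 1]]'

```text
time: 11.58
tool_pos: [0.5557, 0.2026, 0.0772]
tcp_rot: [3.133, 0.214, -0.009]
wrist_force: [-9.4, -1.1, 7.7]
width: -0.002
```

Emit:
move_arm --deltas '[[[0, 0, 0], [0.006, 0.001, 0], 1], [[0, 0, 0], [0.006, 0.001, 0], 1], [[0, 0, 0], [0.006, 0.001, 0], 1]]'

```text
time: 11.95
tool_pos: [0.5573, 0.2028, 0.0772]
tcp_rot: [3.134, 0.214, -0.005]
wrist_force: [-5.4, -0.0, 3.4]
width: -0.002
```

Emit:
move_arm --deltas '[[[0, 0, 0], [0, 0, 0], 1]]'

```text
time: 12.08
tool_pos: [0.5592, 0.2031, 0.0773]
tcp_rot: [-3.134, -0.215, -0.002]
wrist_force: [0.3, 0.4, -0.1]
width: 0.001
```

Third click: the force is gone. I'll back off by 40 mm along the grill axis and up, then check the tab.

Emit:
move_arm --deltas '[[[0, 0, 0], [-0.15, -0.02, 0], 1], [[0, 0, 0], [-0.4, -0.05, 0.2], 1], [[0, 0, 0], [-0.5, -0.05, 0.8], 1], [[0, 0, 0], [-0.5, -0.05, 1], 1], [[0, 0, 0], [-0.5, -0.05, 1], 1]]'

```text
time: 12.7
tool_pos: [0.5101, 0.1986, 0.1797]
tcp_rot: [-3.133, -0.215, -0.009]
wrist_force: [0.3, 0.5, -0.0]
width: 0.001
```

Emit:
move_arm --deltas '[[[0, 0, 0], [-0.2, 0, 0.6], 1], [[0, 0, 0], [-0.4, 0, 1], 1], [[0, 0, 0], [-0.4, 0, 1], 1]]'

```text
time: 13.08
tool_pos: [0.4695, 0.1986, 0.2798]
tcp_rot: [-3.133, -0.215, -0.008]
wrist_force: [0.5, 0.1, -0.1]
width: -0.001
```

```bash
python3 - <<'E'
from h import *
for n in("wrist","top"):
    q,X=cloud(n)
    if n=="wrist": cv2.imwrite("pics/w2.png",q[...,::-1])
    hsv=cv2.cvtColor(q,cv2.COLOR_RGB2HSV)
    m=((hsv[...,0]<8)|(hsv[...,0]>172))&(hsv[...,1]>140)&(hsv[...,2]>60)&(X[...,1]<.225)&(X[...,0]<.64)
    k,l,s,ce=cv2.connectedComponentsWithStats(m.astype(np.uint8))
    for i in range(1,k):
        if s[i,4]>20: print(n,s[i],np.round(np.nanpercentile(X[l==i],[3,50,97],axis=0),3).tolist())
E
```

```text
wrist [278  79  26  11 268] [[0.575, 0.193, 0.103], [0.579, 0.205, 0.107], [0.584, 0.216, 0.108]]
```

View pics/w2.png

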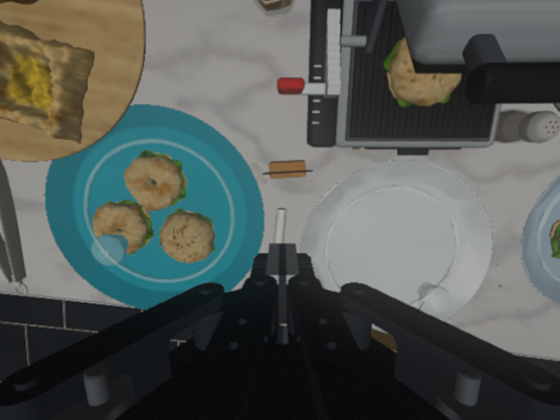

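The tab moved 35 mm, so the third click holds, and the lid is still up. Now over the lid (hinge at about (0.716, 0.072)) at z = 0.345.

Emit:
move_arm --deltas '[[[0, 0, 0], [0, 0, 0.6], 1], [[0, 0, 0], [0, -0.4, 0.65], 1], [[0, 0, 0], [0, -0.4, 0.65], 1]]'

```text
time: 13.55
tool_pos: [0.4689, 0.1564, 0.3405]
tcp_rot: [3.133, 0.21, -0.004]
wrist_force: [0.5, 0.2, -0.4]
width: -0.002
```

Emit:
move_arm --deltas '[[[0, 0, 0], [0.5, -0.25, 0], 1], [[0, 0, 0], [1, -0.5, 0], 1]]'

```text
time: 13.8
tool_pos: [0.5691, 0.1081, 0.3392]
tcp_rot: [-3.134, -0.216, 0.006]
wrist_force: [-0.5, 0.1, -0.2]
width: 0.002
```

Emit:
move_arm --deltas '[[[0, 0, 0], [0.5, -0.2, 0], 1], [[0, 0, 0], [1, -0.43, 0], 1], [[0, 0, 0], [1, -0.43, 0], 1], [[0, 0, 0], [1, -0.43, 0], 1]]'

```text
time: 14.3
tool_pos: [0.6681, 0.0655, 0.3388]
tcp_rot: [-3.134, -0.214, 0.009]
wrist_force: [0.1, -0.2, 0.4]
width: -0.001
```

Emit:
move_arm --deltas '[[[0, 0, 0], [0, 0, -0.4], 1], [[0, 0, 0], [0, 0, -0.8], 1], [[0, 0, 0], [0, 0, -1], 1], [[0, 0, 0], [0, 0, -1], 1]]'

```text
time: 14.8
tool_pos: [0.667, 0.0657, 0.2404]
tcp_rot: [-3.134, -0.216, 0.006]
wrist_force: [-0.0, 0.1, 0.1]
width: 0.004
```

Emit:
move_arm --deltas '[[[0, 0, 0], [0, 0, -0.05], 1], [[0, 0, 0], [0, 0, -0.1], 1], [[0, 0, 0], [0, 0, -0.13], 1], [[0, 0, 0], [0, 0, -0.16], 1]]'

```text
time: 15.3
tool_pos: [0.6691, 0.065, 0.2265]
tcp_rot: [-3.134, -0.214, -0.001]
wrist_force: [0.0, 0.4, 0.5]
width: 0.0
```

Emit:
move_arm --deltas '[[[0, 0, 0], [-0.02, 0, -0.02], 1], [[0, 0, 0], [-0.04, 0, -0.04], 1], [[0, 0, 0], [-0.06, 0, -0.06], 1]]'

```text
time: 15.68
tool_pos: [0.6633, 0.0649, 0.221]
tcp_rot: [3.134, 0.214, 0.002]
wrist_force: [-0.5, 0.5, 2.4]
width: -0.003
```

Emit:
move_arm --deltas '[[[0, 0, 0], [-0.02, 0, -0.025], 1], [[0, 0, 0], [-0.04, 0, -0.05], 1], [[0, 0, 0], [-0.06, -0.01, -0.075], 1], [[0, 0, 0], [-0.08, -0.01, -0.1], 1]]'

```text
time: 16.18
tool_pos: [0.6545, 0.064, 0.2098]
tcp_rot: [-3.134, -0.214, 0.001]
wrist_force: [0.2, -0.2, 2.1]
width: 0.006
```

Emit:
move_arm --deltas '[[[0, 0, 0], [-0.02, 0, -0.025], 1], [[0, 0, 0], [-0.04, 0, -0.05], 1], [[0, 0, 0], [-0.06, -0.01, -0.075], 1], [[0, 0, 0], [-0.08, -0.01, -0.1], 1]]'

```text
time: 16.68
tool_pos: [0.6466, 0.0629, 0.1999]
tcp_rot: [3.134, 0.214, -0.001]
wrist_force: [-0.8, -0.4, 0.4]
width: -0.003
```

Emit:
move_arm --deltas '[[[0, 0, 0], [-0.02, 0, -0.03], 1], [[0, 0, 0], [-0.04, 0, -0.06], 1], [[0, 0, 0], [-0.06, -0.01, -0.09], 1], [[0, 0, 0], [-0.06, -0.01, -0.12], 1], [[0, 0, 0], [-0.06, -0.01, -0.12], 1], [[0, 0, 0], [-0.06, -0.01, -0.12], 1]]'

```text
time: 17.42
tool_pos: [0.641, 0.062, 0.1883]
tcp_rot: [3.134, 0.214, 0.0]
wrist_force: [-0.1, 0.0, -0.5]
width: 0.0
```

```bash
python3 - <<'E'
from h import *
p,X=cloud("side"); cv2.imwrite("pics/s2.png",cv2.resize(p[120:330,140:420],None,fx=2.5,fy=2.5)[...,::-1])
E
```

```text
(no output)
```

View pics/s2.png

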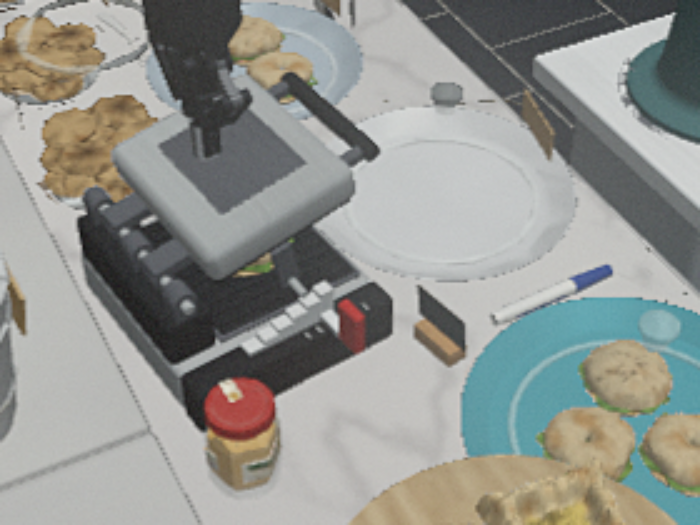

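The lid is coming down by itself. I'll take the hand straight up, wait, and measure.

Emit:
move_arm --deltas '[[[0, 0, 0], [0, 0, 0.5], 1], [[0, 0, 0], [0, 0, 1], 1], [[0, 0, 0], [0, 0, 1], 1], [[0, 0, 0], [0, 0, 1], 1], [[0, 0, 0], [0, 0, 1], 1], [[0, 0, 0], [0, 0, 1], 1], [[0, 0, 0], [0, 0, 1], 1], [[0, 0, 0], [0, 0, 1], 1]]'

```text
time: 18.48
tool_pos: [0.6408, 0.062, 0.2878]
tcp_rot: [3.134, 0.214, -0.001]
wrist_force: [-0.4, 0.3, 0.0]
width: 0.002
```

Emit:
move_arm --deltas '[[[0, 0, 0], [-0.5, 0, 0], 1], [[0, 0, 0], [-1, 0, 0.2], 1], [[0, 0, 0], [-1, 0, 0.2], 1], [[0, 0, 0], [-1, 0, 0.2], 1]]'

```text
time: 18.98
tool_pos: [0.5415, 0.0621, 0.3088]
tcp_rot: [3.134, 0.214, 0.003]
wrist_force: [0.7, 0.4, -0.0]
width: -0.003
```

Emit:
move_arm --deltas '[[[0, 0, 0], [-0.5, 0, 0], 1], [[0, 0, 0], [-1, 0, 0.2], 1], [[0, 0, 0], [-1, 0, 0.2], 1], [[0, 0, 0], [-1, 0, 0.2], 1], [[0, 0, 0], [-1, 0, 0.2], 1], [[0, 0, 0], [-1, 0, 0.2], 1], [[0, 0, 0], [-1, 0, 0.2], 1], [[0, 0, 0], [-1, 0, 0.2], 1], [[0, 0, 0], [-1, 0, 0.2], 1], [[0, 0, 0], [-1, 0, 0.2], 1], [[0, 0, 0], [-1, 0, 0.2], 1], [[0, 0, 0], [-1, 0, 0.2], 1], [[0, 0, 0], [-1, 0, 0.2], 1], [[0, 0, 0], [-1, 0, 0.2], 1], [[0, 0, 0], [-1, 0, 0.2], 1], [[0, 0, 0], [-1, 0, 0.2], 1], [[0, 0, 0], [-1, 0, 0.2], 1], [[0, 0, 0], [-1, 0, 0.2], 1]]'

```text
time: 21.22
tool_pos: [0.4409, 0.0621, 0.3283]
tcp_rot: [-3.134, -0.214, 0.0]
wrist_force: [-0.4, -0.2, 1.0]
width: 0.003
```

```bash
cat > chk.py <<'E'
from h import *
p,X=cloud("side"); cv2.imwrite("pics/s3.png",cv2.resize(p[120:330,140:420],None,fx=2.5,fy=2.5)[...,::-1])
t,T=cloud("top"); cv2.imwrite("pics/t3.png",t[...,::-1])
for n,C in(("side",X),("top",T)):
    x=C[...,0]-.637;y=C[...,1]-.061; gx=x*.9907+y*.1357; gy=-x*.1357+y*.9907
    Q=C[(gx>-45)&(gx>-.045)&(gx<.045)&(abs(gy)<.065)&(C[...,2]>.14)&(C[...,2]<.23)]
    for _ in range(4):
        m=Q.mean(0);N=np.linalg.svd(Q-m,full_matrices=False)[2][2];N*=np.sign(N[2]);r=(Q-m)@N;Q=Q[abs(r)<max(.004,r.std())]
    print(n,"lid z",m,N,"angle",.18+N[0]*.99+N[1]*.136,len(Q))
X=T
for nm,bx in(("price",(225,265,225,245)),("shaker",(352,380,183,208)),("pen",(238,256,255,325))):
    a,b,c,d=bx;q=X[c:d,a:b].reshape(-1,3);q=q[q[:,2]>.012];print(nm,np.round(np.nanpercentile(q,[3,50,97],axis=0),3).tolist())
for n,q,X in (("top",t,T),("side",p,cloud("side")[1])):
    hsv=cv2.cvtColor(q,cv2.COLOR_RGB2HSV)
    m=((hsv[...,0]<8)|(hsv[...,0]>172))&(hsv[...,1]>140)&(hsv[...,2]>60)&(X[...,0]<.74)&(X[...,0]>.5)&(X[...,2]>.05)
    k,l,s,ce=cv2.connectedComponentsWithStats(m.astype(np.uint8))
    for i in range(1,k):
        if s[i,4]>15: print(n,s[i],np.round(np.nanpercentile(X[l==i],[3,50,97],axis=0),3).tolist())
print(status.read_state()["time"])
E
python3 chk.py
```

```text
side lid z [0.63782688 0.06421935 0.15903141] [0.01042129 0.00115734 0.99994503] angle 0.19047447771709958 1648
top lid z [0.63661897 0.06140753 0.15997532] [1.00602698e-02 6.84300726e-05 9.99949392e-01] angle 0.189968973566751 2835
price [[0.472, 0.169, 0.014], [0.485, 0.195, 0.019], [0.497, 0.225, 0.058]]
shaker [[0.558, -0.088, 0.033], [0.573, -0.065, 0.085], [0.593, -0.024, 0.16]]
pen [[0.3, 0.185, 0.012], [0.366, 0.191, 0.014], [0.421, 0.198, 0.018]]
top [213 128  24  24 387] [[0.673, 0.218, 0.082], [0.693, 0.242, 0.086], [0.72, 0.261, 0.089]]
top [233 189  12   6  58] [[0.575, 0.194, 0.097], [0.58, 0.205, 0.105], [0.585, 0.215, 0.108]]
side [276 240   9   9  39] [[0.578, 0.197, 0.102], [0.582, 0.208, 0.104], [0.587, 0.219, 0.107]]
side [222 271  28  25 427] [[0.675, 0.22, 0.077], [0.701, 0.248, 0.084], [0.723, 0.268, 0.087]]
21.375
```

View pics/s3.png

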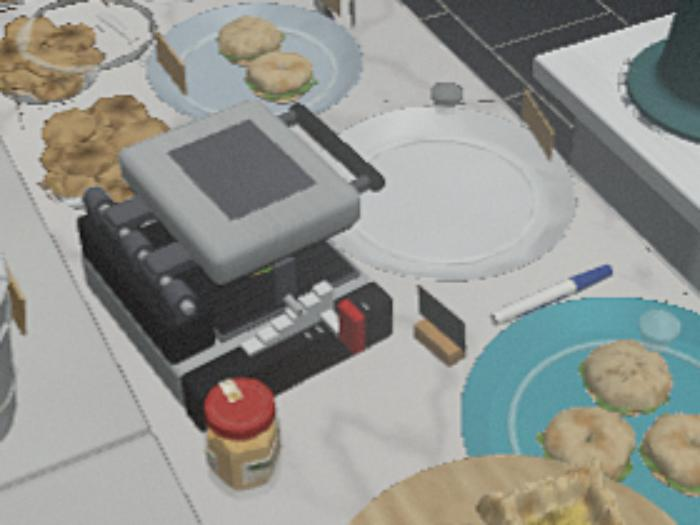

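The lid reads 0.19 rad at z≈0.160 and nothing else has moved. I'll wait 2 s to confirm it has stopped.

Emit:
move_arm --deltas '[[[0, 0, 0], [0, 0, 0], 1], [[0, 0, 0], [0, 0, 0], 1], [[0, 0, 0], [0, 0, 0], 1], [[0, 0, 0], [0, 0, 0], 1], [[0, 0, 0], [0, 0, 0], 1], [[0, 0, 0], [0, 0, 0], 1], [[0, 0, 0], [0, 0, 0], 1], [[0, 0, 0], [0, 0, 0], 1], [[0, 0, 0], [0, 0, 0], 1], [[0, 0, 0], [0, 0, 0], 1], [[0, 0, 0], [0, 0, 0], 1], [[0, 0, 0], [0, 0, 0], 1], [[0, 0, 0], [0, 0, 0], 1], [[0, 0, 0], [0, 0, 0], 1], [[0, 0, 0], [0, 0, 0], 1], [[0, 0, 0], [0, 0, 0], 1]]'

```text
time: 23.38
tool_pos: [0.4409, 0.0621, 0.3283]
tcp_rot: [-3.134, -0.214, -0.0]
wrist_force: [-0.2, 0.3, -0.4]
width: -0.001
```

```bash
python3 chk.py
```

```text
side lid z [0.63757005 0.06411371 0.15897476] [0.00978016 0.00102985 0.99995164] angle 0.18982241450035311 1661
top lid z [0.6366221  0.0612617  0.15996703] [0.00864883 0.0016718  0.9999612 ] angle 0.18878970699889092 2847
price [[0.472, 0.169, 0.014], [0.485, 0.196, 0.019], [0.497, 0.226, 0.058]]
shaker [[0.558, -0.088, 0.033], [0.573, -0.065, 0.085], [0.593, -0.024, 0.159]]
pen [[0.301, 0.185, 0.012], [0.362, 0.191, 0.014], [0.422, 0.199, 0.018]]
top [213 127  24  25 389] [[0.673, 0.218, 0.082], [0.693, 0.242, 0.086], [0.719, 0.261, 0.089]]
top [233 189  12   6  60] [[0.575, 0.194, 0.098], [0.58, 0.205, 0.105], [0.585, 0.215, 0.108]]
side [275 240  10   9  43] [[0.577, 0.196, 0.102], [0.582, 0.207, 0.104], [0.588, 0.219, 0.106]]
side [222 271  28  25 427] [[0.675, 0.22, 0.077], [0.7, 0.248, 0.084], [0.724, 0.268, 0.088]]
23.525
```

View pics/s3.png

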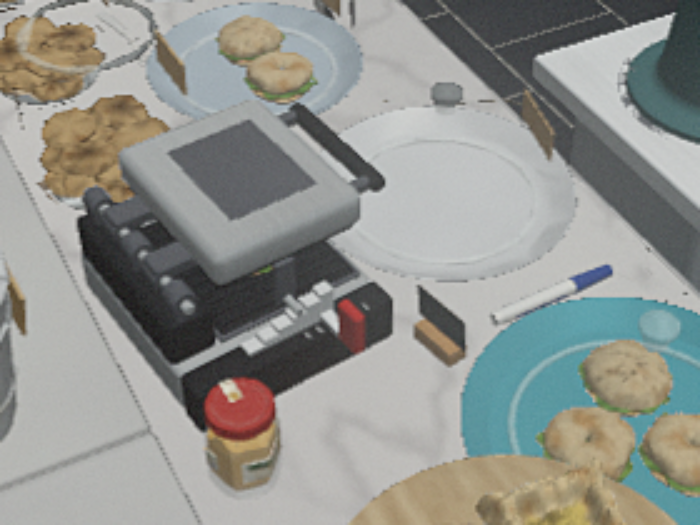

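The two pictures show the same scene: the lid is level, with its pin on the step and no movement. I'll hand it in.

```bash
python3 -c "
from workcell import order; print(order.finish_job())"
```

```text
the job is handed in; nothing more can be done
None
```

The grill is set up as asked and the job is handed in, at about 24 s of the 58 s allowed. No verdict is reported on hand-in.

- **Height stop:** I pushed the tab with shut fingertips and felt three clicks. Each time the push built to about 9–10 N, a little over the 4–8 N stated, and then dropped. The tab measured about 35 mm of travel after the third click. It was still there at the end.
- **Lid:** I pressed it from above until it sank by itself, then took the hand away. Two checks 2 s apart read 0.19 rad both times (target 0.18), with the top at about 160 mm (161 expected), so it is at rest.
- **Things around the grill:** The price holder, pen, salt shaker and jar read within a few millimetres of where they stood.
- **Roll:** I did not measure its position after closing because the lid hides it. Nothing touched it that I could see.
- **Disagreement:** The first lid tilt measurements gave about 0.89–0.90 rad, inside the stated start range. The final angle read 0.01 rad above the target, which is about the calibration error. No check failed.

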